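Load the shelf-ticket printer with a label cassette

ROBOT

A 7-joint arm with a two-finger parallel gripper is mounted at the origin on the work surface. World frame = base frame: x ahead of the robot, y to its left, z up, the work surface at z = 0. Lengths are in m, angles in rad, forces in N, time in s.
With the tool pointing down it reaches from about 0.425 to 1.025 m from the base axis. Payload 9.4 kg.
Tool frame: the origin (TCP) lies midway between the tips of the shut fingers; the grasp point (between the pads) lies robot.grip_point_offset behind it (robot.grip_point_offset is the distance from the TCP to the grasp point, in m); z points along the fingers, y is the line along which they close (so a half turn about z gives the same grasp; the last joint's range is limited). The gripper opens to 93 mm and grips with 3 to 60 N. Pads are 15 mm wide; open, the fingers measure 128 mm over their backs; the gripper's body (75 mm by 188 mm) begins 65 mm behind the grasp point.
Start: joints at [1.14, 0.599, -0.003, 1.599, 0.002, 0.943, -0.08], TCP at [0.251, -0.68, 0.219] pointing down, gripper open.
Joint ranges: [-2.57, 2.57], [-0.35, 1.97], [-1.29, 1.29], [0.11, 2.56], [-1.05, 4.19], [0.11, 1.86], [-2.63, 2.63]. Speed limits (rad/s): [2.22, 2.22, 3.01, 3.01, 3.14, 3.14, 3.14].

INTERFACE

Orientations are given as a unit quaternion [x, y, z, w].
In Python, from cell import robot, cams, order, models gives the robot as it stands.
- The arm moves only by the shell command python3 -m pendant 'ROWS' [FORCE]. ROWS is JSON, a list of rows, each an object with "jaw": the gripper command: -1 is shut, 1 is fully open, values between are in proportion; "offset": the shift along the tool's x, y, z in m, a list of three; "twist": the turn, a rotation vector about the tool's x, y, z in degrees, a list of three. In form: [{"jaw": jaw, "offset": [x, y, z], "twist": [rx, ry, rz]}, ...]. A call has 1 to 5 rows; each row shifts and turns the commanded pose from where the row before left it, along the tool's axes as they then stand; what a row does not reach is not made up. A row lasts 1/10 s, in which the tool goes at most 50 mm and 8.59 degrees, less where a joint would pass 70% of its speed; a pose out of reach is approached as far as the arm can. A call is refused whole if a number of a shift passes 0.05 or a number of a turn 8.59, either way. A call with a gripper value outside its range is refused whole. The fingers move at their own pace and stop on an object; FORCE is the grip in N (left out, the last holds). Time passes only in rows, so rows that do not move let the fingers close. It gives the time, the measured TCP pose, the force, the opening and the grip force at its end, in the units of the state.
- robot.read_state(): the state, without advancing time (a new reading comes with each control period).
- cams.grab_frame(name): name is "side" or "top"; returns the picture (480x640x3 uint8, red, green, blue); there is no depth.
- cams.camera_model(name): a dict with "vertical_fov" (degrees; the focal length in pixels is half the picture's height over the tangent of half this angle, whatever the lens; pixels are square), "cx", "cy" (the principal point, pixels), "R" (3x3) and "t" (3): a world point X has camera coordinates R X + t. Camera axes: x right, y down, z forward; pixel columns grow to the right and rows downward; lengths in m; the calibration is good to about 2 mm. A picture is of the moment at which its call begins. camera_model takes no time and is no camera call.
- order.finish_job(): hands the job in; it is judged then, once.
Trained networks look in the newest picture that a camera, given by its name, has taken for a name from the list of things; names that differ only in an ending like _2 or _b are one class to them, and where a whole thing is asked for, a point or a joint stands for the part that bears it (a point fixed in the world has none). Each returns a list of dicts, best first, with "p" (0 to 1); they miss things now and then, are a little off and sometimes report something else, mostly with a low value. They report only what shows in the picture. A call takes as long as a camera call. They do not tell look-alikes from the thing itself.
- models.boxes_of(target, camera): "box" ([left, top, right, bottom] in pixels, round what is visible of it).
The state is a dict: "t": time; "joints": joint angles; "dq": joint speeds; "effort": joint torques, N m; "position": TCP position; "orientation": TCP orientation; "wrist_force": force on the tool from outside, world axes, zero at the start; "wrist_torque": the same for the moment, N m; "grip_width": finger opening in m; "grasp_force": force on a finger pad.
Only numpy, scipy, OpenCV 4.12 (cv2) and the standard library are available. Lean on these libraries where they do the work, as an engineer would, in place of code of your own. Each camera call takes 0.05 s, during which the arm holds its last target. There are 200 camera calls.

TASK

The ticket printer is out of labels: put the big label cassette into its bay the right way round and, with the lid still open, press it down until it snaps in flush with the top of the printer all round. Then shut the lid until its catch clicks. Leave everything else on the counter where it is.

Things in the scene. Friction and masses are not known exactly. Their poses are not given: they have to be found in the camera images.
- printer: Desktop ticket printer, grey, dark front panel and plinth, 190 (x) x 156 (y) x 62 mm tall, fixed to the counter. Origin: centre of its underside; z up, -x its front (display, keys), +x its rear. Its flat top, the deck, is 62 mm above the counter, with an open pocket in the middle, the cassette bay. The lid stands open, leaning back over the rear.
- bay (a point): Centre of the bay's mouth, level with the deck; axes as the printer's. The bay is 50.5 mm (x) by 80.5 mm (y), 28 mm deep, flat floor, rim bevelled 2.5 mm. A block fills its +x, +y corner (18 mm in x, 16 mm in y), so the cassette enters only with its axes along the bay's axes, with 1.25 mm clearance on each side.
- snaps (a point): Midpoint between the bay's two sprung white snaps, 18 mm below the deck, at the bay's x = -8 mm: one sticks out of each end wall (-y and +y). A cassette lowered gently rests on them about 11 mm deep (17 mm proud). 8 to 12 N pressed down near the middle of its top takes it past them; it then stands on the floor, top level with the deck, and they hold it there.
- cassette: The big label cassette: black plastic, lying flat, label up, 48 mm (x) by 78 mm (y), 28 mm tall, 0.1 kg. Origin: centre of the underside of that outline; z up. Its +x, +y corner is missing (18 mm in x, 16 mm in y), leaving a nose 30 mm wide at the +y end. Each y end has a notch for the snaps. Grip the flat long sides, 48 mm apart in x. White label towards the -y end.
- cassette_top (a point): Centre of the cassette's upper face, 28 mm above its origin; axes as the cassette's.
- lid (a joint): Lid angle, rad: 0 = closed, flat over the bay; 1.57 = upright; about 2.5 = open, leaning to the rear; stops at 0 and 2.7. White plate, 95 mm from hinge to free edge, 122 mm wide, 8 mm thick, with a pale window; at the middle of the free edge a lip 40 mm wide reaches 8 mm further. The hinge is stiff (0.04 N m): the lid stays where left; a fingertip pushes it over from behind.
- lid_hinge (a point): Middle of the lid's hinge axis, on the printer 52 mm behind (+x of) the bay's centre and 2 mm above the deck, the level of the closed lid's underside; the axis runs along the printer's y.
- lid_edge (a point): Middle of the lid's finger lip, at its tip on the lid's outer face (the upper face when closed): 103 mm from the hinge axis. It moves with the lid.
- lid_catch (a point): The lid's sprung catch, in the dark slot in the deck in front of the bay, 8 mm below the deck. A hook 16 mm long under the lid's free edge meets it at about 0.08 rad; about 5 N down on the front part of the closed lid takes it past, and it clicks and stays at 0.00 to 0.02 rad. Not clicked, the lid springs back to about 0.08 rad.
- narrow_cassette: Bystander: a small narrow label cassette that is not for this printer, flat black plastic, 34 x 52 x 12 mm, plain rectangle with a white label. Origin: centre of its underside.
- vase: Bystander: amber glass cylinder vase with a wide collar half way up, 150 mm tall, 104 mm across the collar, about 0.45 kg. Origin: centre of its base.
- pot: Bystander: round terracotta pot, 72 mm tall, 100 mm across. Origin: centre of its base.
- candlestick: Bystander: black turned candlestick, 125 mm tall, 72 mm across the foot. Origin: centre of its base.
Not all that is in view belongs to the job. Of the things that look like the printer, the smaller one is meant.

How it is judged:
On the way:
1. with the lid open (above 0.6 rad) the cassette is home: top level with the deck (+2, -3 mm), centred within 3 mm, square within 0.06 rad, level within 0.05 rad (value of joint lid above 0.6 rad and z of cassette_top in the frame of bay between -0.003 and 0.002 m and horizontal distance between cassette_top and bay below 0.003 m and angle between the x axis of cassette and the x axis of bay, either way round below 0.06 rad and angle between cassette's own z axis and vertical below 0.05 rad), for 0.2 s.
At the end, for the whole second after the job is handed in: The big cassette sits in the bay, its top level with the deck within 2 mm (no more than 3 mm below), centred within 3 mm, square within 0.06 rad and level within 0.05 rad, at rest, and the lid is shut over it with its catch clicked (lid angle below 0.035 rad) (value of joint lid below 0.035 rad and z of cassette_top in the frame of bay between -0.003 and 0.002 m and horizontal distance between cassette_top and bay below 0.003 m and angle between the x axis of cassette and the x axis of bay, either way round below 0.06 rad and angle between cassette's own z axis and vertical below 0.05 rad and linear speed of cassette below 0.02 m/s); the robot touches nothing.
It fails at once if another thing on the counter (narrow cassette, vase, pot or candlestick) is moved by more than 30 mm (distance of any of narrow_cassette, vase, pot, candlestick from where it was at the start of the episode above 0.03 m).
It also fails if it takes over 58 s, if anything falls off the work surface, if the arm or the gripper's body presses on something with over 40 N, if the wrist force passes 120 N, or if a joint passes its speed limit or range.

## Working session

There is one attempt and no reset: what is moved stays moved. The work goes in short steps, Python scripts to look and compute and a shell command to move; the robot and the scene stay as the last step left them, time stands still between calls to the robot, and variables do not carry over. Pictures are saved under pics/ and viewed, at most 13 in all, crops included, and the job is handed in when it is done.

```bash
mkdir -p pics
python3 - <<'E'
from cell import robot,cams,models
import cv2,numpy as np
for c in("side","top"):
    cv2.imwrite(f"pics/{c}0.png",cams.grab_frame(c)[:,:,::-1])
    m=cams.camera_model(c);R=np.array(m["R"]);print(c,m["vertical_fov"],m["cx"],m["cy"],np.round(R,3).tolist(),np.round(m["t"],3),"pos",np.round(-R.T@np.array(m["t"]),3))
    for n in("printer","cassette","lid"):
        print(n,[(np.round(d["box"]).tolist(),round(d["p"],2)) for d in models.boxes_of(n,c)][:4])
print(robot.read_state(),robot.grip_point_offset)
E
```

```text
side 49.0180598903707 329.42015581974147 238.20720078851787 [[-0.998, -0.065, 0.02], [-0.058, 0.662, -0.747], [0.036, -0.747, -0.664]] [0.481 0.127 1.541] pos [0.432 1.098 1.109]
printer [([386.0, 312.0, 504.0, 417.0], 0.9), ([246.0, 258.0, 349.0, 345.0], 0.89)]
cassette [([294.0, 207.0, 320.0, 232.0], 0.71)]
lid [([413.0, 318.0, 477.0, 381.0], 0.94), ([247.0, 264.0, 291.0, 313.0], 0.57)]
top 57.87748647582496 324.6879147897882 239.93113893946338 [[0.02, -1.0, -0.009], [-0.992, -0.019, -0.124], [0.124, 0.011, -0.992]] [-0.045  0.492  1.028] pos [ 0.361 -0.047  1.081]
printer [([197.0, 154.0, 283.0, 266.0], 0.77), ([112.0, 310.0, 226.0, 433.0], 0.63), ([110.0, 178.0, 165.0, 226.0], 0.51)]
cassette [([386.0, 194.0, 422.0, 223.0], 0.89)]
lid [([221.0, 151.0, 276.0, 200.0], 0.59)]
{'t': 0.4, 'joints': array([ 1.14029484,  0.5994261 , -0.00251912,  1.59948151,  0.00178674,
        0.9428753 , -0.07975152]), 'dq': array([ 0.00054851, -0.00071585,  0.00047037, -0.00038135,  0.00062726,
        0.00168512, -0.00151102]), 'effort': array([-2.64440598e-03, -7.64025521e+01,  1.49375875e+00, -2.52368706e+01,
       -5.24909561e-02,  1.22928852e-02,  6.11934115e-05]), 'position': array([ 0.2511748 , -0.68004692,  0.21849713]), 'orientation': array([ 9.84386928e-01,  1.76018087e-01, -3.57249313e-05, -8.78291800e-05]), 'wrist_force': array([-0.71249416, -0.2354758 ,  0.98163506]), 'wrist_torque': array([ 0.0112864 ,  0.00316768, -0.01402212]), 'grasp_force': 0.0, 'grip_width': 0.09339752639386581} 0.0188
```

View pics/top0.png

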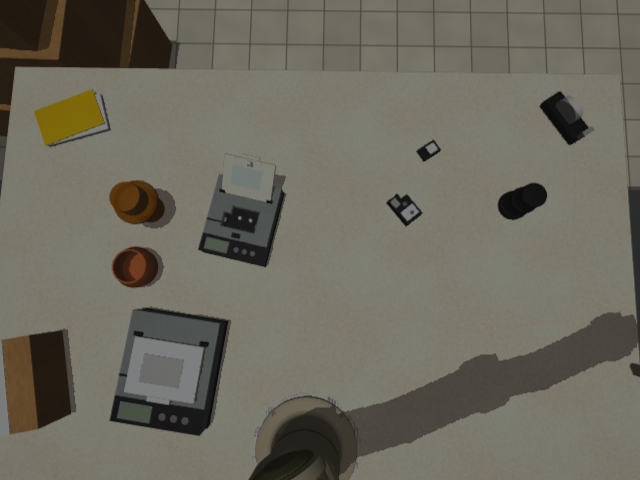

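View pics/side0.png

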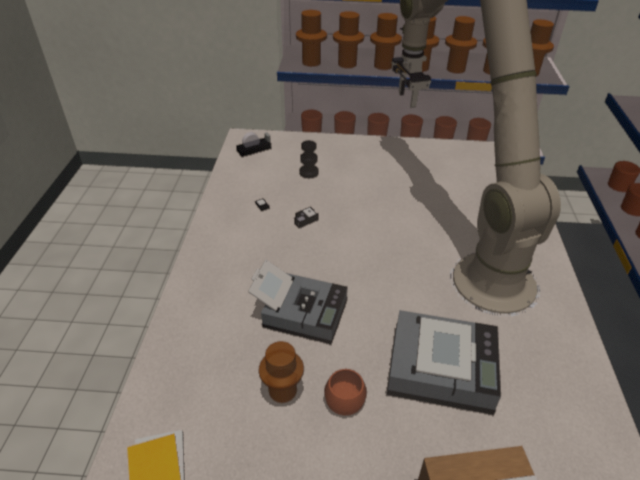

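The top view shows the small printer with its lid open around (242,210), the big cassette at (404,209) and the narrow one at (428,150). The vase is at (135,202) and the pot at (135,267). I'll zoom in next.

Run:
```python
import cv2,numpy as np
t=cv2.imread("pics/top0.png");s=cv2.imread("pics/side0.png")
def crop(i,x,y,w,h,k,n):
    c=cv2.resize(i[y:y+h,x:x+w],None,fx=k,fy=k,interpolation=cv2.INTER_CUBIC)
    c=cv2.convertScaleAbs(c,alpha=1.5,beta=15)
    for u in range(0,w,10): cv2.line(c,(u*k,0),(u*k,6),(0,0,255),1);cv2.putText(c,str(x+u),(u*k,16),0,.3,(0,0,255),1)
    for v in range(0,h,10): cv2.line(c,(0,v*k),(6,v*k),(0,0,255),1);cv2.putText(c,str(y+v),(8,v*k+4),0,.3,(0,0,255),1)
    return c
a=crop(t,190,148,100,120,5,0) #500x600
b=crop(t,382,188,45,40,6,0)  #270x240
d=crop(s,290,200,40,35,6,0) #240x210
o=np.zeros((600,780,3),np.uint8);o[:,:500]=a;o[:240,505:775]=b;o[250:460,505:745]=d
cv2.imwrite("pics/crop1.png",o)
```

```text
(no output)
```

View pics/crop1.png

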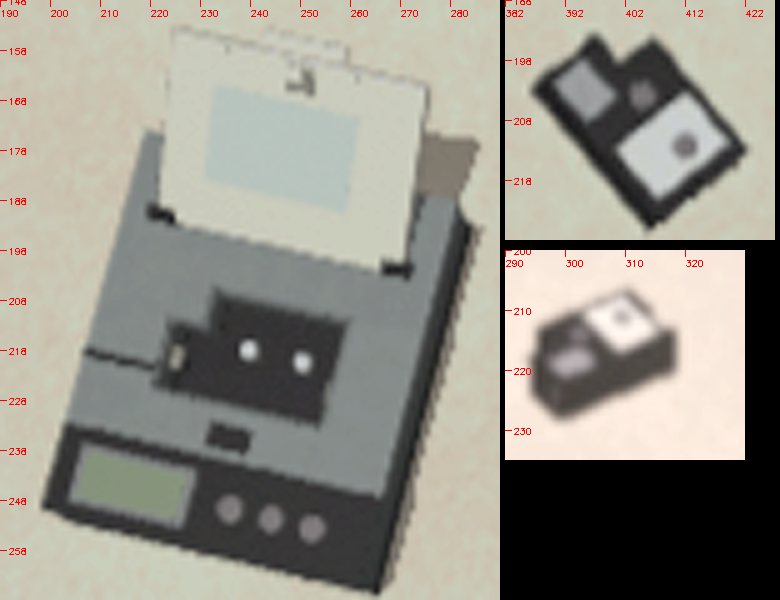

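The crop shows the bay opening around (239,217) with its filled corner at upper left (+x,+y). The cassette's label end points lower right, so it has to turn about +34°. I'll fit both numerically.

```bash
cat > h.py <<'E'
import cv2,numpy as np
from scipy.optimize import minimize
from cell import cams
K=8
def proj(c,P):
    m=cams.camera_model(c);f=240/np.tan(np.radians(m["vertical_fov"])/2)
    q=np.asarray(P)@np.array(m["R"]).T+np.array(m["t"]);return q[:,:2]/q[:,2:]*f+[m["cx"],m["cy"]]
def ray(c,u,v,z):
    m=cams.camera_model(c);f=240/np.tan(np.radians(m["vertical_fov"])/2);R=np.array(m["R"]);o=-R.T@np.array(m["t"])
    d=R.T@np.array([(u-m["cx"])/f,(v-m["cy"])/f,1]);return o+d*(z-o[2])/d[2]
def L(a,b,nx=.018,ny=.016):
    return np.array([[-a,-b],[a,-b],[a,b-ny],[a-nx,b-ny],[a-nx,b],[-a,b]])
def place(p2,x,y,yaw,z):
    c,s=np.cos(yaw),np.sin(yaw);return np.c_[p2@np.array([[c,s],[-s,c]])+[x,y],np.full(len(p2),z)]
def up(img,box):
    l,t,r,b=box;g=cv2.cvtColor(img,cv2.COLOR_BGR2GRAY)[t:b,l:r]
    return cv2.resize(g,None,fx=K,fy=K,interpolation=cv2.INTER_CUBIC)
def topix(p,box): return np.round(((p-[box[0],box[1]]+.5)*K-.5)*16).astype(np.int32)  # pixel centres at integers
def mask(g,th,seed_box=None,op=0):
    m=(g<th).astype(np.uint8)
    if op:m=cv2.morphologyEx(m,cv2.MORPH_OPEN,np.ones((op,op),np.uint8))
    cs,_=cv2.findContours(m,cv2.RETR_EXTERNAL,cv2.CHAIN_APPROX_NONE);c=max(cs,key=cv2.contourArea)
    o=np.zeros_like(m);cv2.drawContours(o,[c],-1,1,-1);return o
def draw(shape,polys,box):
    o=np.zeros(shape,np.uint8)
    for p in polys: cv2.fillPoly(o,[topix(p,box)],1,shift=4)
    return o
def fit(views,model,x0,step):
    "views: (cam,box,mask); model(params)->list of 3D polys; cost xor"
    def cost(p): return sum((draw(m.shape,[proj(c,q) for q in model(p)],b)!=m).sum()/m.sum() for c,b,m in views)
    x0=np.array(x0,float);S=np.vstack([x0]+[x0+d for d in np.diag(step)])
    r=None
    for k in range(3):
        r=minimize(cost,x0,method="Nelder-Mead",options=dict(initial_simplex=S,xatol=1e-5,fatol=1e-5,maxiter=400));x0=r.x;S=np.vstack([x0]+[x0+d/(k+2) for d in np.diag(step)])
    return r.x,r.fun
def cass(p,z=0.):
    t=L(.024,.039);a=place(t,*p[:3],z);b=place(t,*p[:3],z+.028)
    return [a,b]+[np.array([a[i],a[j],b[j],b[i]]) for i,j in zip(range(6),[1,2,3,4,5,0])]
E
python3 - <<'E'
from h import *
t=cv2.imread("pics/top0.png");s=cv2.imread("pics/side0.png")
bt=(378,186,430,234);bs=(286,200,328,236)
gt=up(t,bt);gs=up(s,bs);print(np.percentile(gt,[2,50,98]),np.percentile(gs,[2,50,98]))
mt=mask(gt,110);ms=mask(gs,110)
x0=[*ray("top",404,211,.014)[:2],np.radians(-49)];print(x0)
for v in([("top",bt,mt)],[("side",bs,ms)],[("top",bt,mt),("side",bs,ms)]):
    x,f=fit(v,cass,x0,[.01,.01,.15]);print("cassette",np.round(x[:2],4),np.degrees(x[2]).round(2),round(f,3))
# bay
b=(206,200,264,238);g=up(t,b);print(np.percentile(g,[2,50,98]))
m=mask(g,70,op=25)
bs2=(280,280,325,320);g2=up(s,bs2);m2=mask(g2,70,op=17)
x0=[*ray("top",237,217,.062)[:2],np.radians(-15),0]
M=lambda p:[place(L(.02525+p[3],.04025+p[3]),*p[:3],.062)]
for n,v in(("top",[("top",b,m)]),("side",[("side",bs2,m2)])):
    x,f=fit(v,M,x0,[.008,.008,.1,.003]);print("bay",n,np.round(x[:2],4),np.degrees(x[2]).round(2),x[3].round(4),round(f,3))
cv2.imwrite("pics/m.png",np.hstack([m*255,m2[:m.shape[0],:]*255]) if m2.shape[0]>=m.shape[0] else m*255)
# printer front edge & left edge
G=cv2.cvtColor(t,cv2.COLOR_BGR2GRAY).astype(float)
def line(pts): 
    vx,vy,x,y=cv2.fitLine(np.array(pts,np.float32),cv2.DIST_HUBER,0,.01,.01).ravel();return vx,vy,x,y
def cross(a,th): 
    i=[k for k in range(len(a)-1) if (a[k]-th)*(a[k+1]-th)<0]
    return i[-1]+(a[i[-1]]-th)/(a[i[-1]]-a[i[-1]+1]) if i else None
F=[];
for u in range(206,260):
    c0=int(251+(u-205)*.27);k=cross(G[c0-8:c0+9,u],100)
    if k is not None:F.append((u,c0-8+k))
Lf=[]
for r in range(185,228):
    u0=int(218-(r-178)*.29);k=cross(G[r,u0-8:u0+9][::-1],155)
    if k is not None:Lf.append((u0+8-k,r))
for n,P,z in(("front",F,0.005),("left",Lf,.062)):
    vx,vy,x,y=line(P);A=ray("top",x-vx*30,y-vy*30,z);B=ray("top",x+vx*30,y+vy*30,z);d=B-A
    print(n,len(P),np.degrees(np.arctan2(d[1],d[0])).round(2),A.round(4),B.round(4))
E
```

```text
[ 16. 122. 127.] [ 38. 148. 151.]
[np.float64(0.5710939439879741), np.float64(-0.23089432150769515), np.float64(-0.8552113334772214)]
cassette [ 0.5799 -0.2308] -51.18 0.066Traceback (most recent call last):
  File "<stdin>", line 8, in <module>
  File "h.py", line 34, in fit
    r=minimize(cost,x0,method="Nelder-Mead",options=dict(initial_simplex=S,xatol=1e-5,fatol=1e-5,maxiter=400));x0=r.x;S=np.vstack([x0]+[x0+d/(k+2) for d in np.diag(step)])
    res = _minimize_neldermead(fun, x0, args, callback, bounds=bounds,
                               **options)
    fxcc = func(xcc)
    fx = function(np.copy(x), *(wrapper_args + args))
  File "h.py", line 30, in cost
    def cost(p): return sum((draw(m.shape,[proj(c,q) for q in model(p)],b)!=m).sum()/m.sum() for c,b,m in views)
                        ~~~^^^^^^^^^^^^^^^^^^^^^^^^^^^^^^^^^^^^^^^^^^^^^^^^^^^^^^^^^^^^^^^^^^^^^^^^^^^^^^^^^^^^^
  File "h.py", line 30, in <genexpr>
    def cost(p): return sum((draw(m.shape,[proj(c,q) for q in model(p)],b)!=m).sum()/m.sum() for c,b,m in views)
                                           ~~~~^^^^^
  File "h.py", line 6, in proj
    m=cams.camera_model(c);f=240/np.tan(np.radians(m["vertical_fov"])/2)
ValueError: time passes only in moves, steps and waits
```

```bash
sed -i 's/^K=8/K=8\nimport json,os\nif not os.path.exists("cam.json"): json.dump({c:{k:np.array(v).tolist() for k,v in cams.camera_model(c).items()if k in("vertical_fov","cx","cy","R","t")} for c in("top","side")},open("cam.json","w"))\nCM=json.load(open("cam.json"))/; s/m=cams.camera_model(c)/m=CM[c]/' h.py
cat > meas.py <<'E'
from h import *
t=cv2.imread("pics/top0.png");s=cv2.imread("pics/side0.png")
bt=(378,186,430,234);bs=(286,200,328,236)
mt=mask(up(t,bt),70);ms=mask(up(s,bs),95)
x0=[.576,-.231,np.radians(-50)]
for v in([("top",bt,mt)],[("side",bs,ms)],[("top",bt,mt),("side",bs,ms)]):
    x,f=fit(v,cass,x0,[.01,.01,.15]);print("cassette",np.round(x[:2],4),np.degrees(x[2]).round(2),round(f,3))
b=(206,200,264,238);g=up(t,b);bs2=(280,280,325,320);g2=up(s,bs2)
print(np.percentile(g,[2,20,50,98]),np.percentile(g2,[2,10,50,98]))
m=mask(g,(np.percentile(g,2)+np.percentile(g,60))/2,op=25);m2=mask(g2,(np.percentile(g2,2)+np.percentile(g2,60))/2,op=17)
x0=[*ray("top",237,217,.062)[:2],np.radians(-15),0]
M=lambda p:[place(L(.02525+p[3],.04025+p[3]),*p[:3],.062)]
for n,v in(("top",[("top",b,m)]),("side",[("side",bs2,m2)])):
    x,f=fit(v,M,x0,[.008,.008,.1,.003]);print("bay",n,np.round(x[:2],4),np.degrees(x[2]).round(2),x[3].round(4),round(f,3))
G=cv2.cvtColor(t,cv2.COLOR_BGR2GRAY).astype(float)
def cross(a,th): 
    i=[k for k in range(len(a)-1) if (a[k]-th)*(a[k+1]-th)<0]
    return i[-1]+(a[i[-1]]-th)/(a[i[-1]]-a[i[-1]+1]) if i else None
F=[];Lf=[]
for u in range(206,260):
    c0=int(251+(u-205)*.27);k=cross(G[c0-8:c0+9,u],70)
    if k is not None:F.append((u,c0-8+k))
for r in range(185,228):
    u0=int(218-(r-178)*.29);k=cross(G[r,u0-8:u0+9][::-1],102)
    if k is not None:Lf.append((u0+8-k,r))
for n,P,z in(("front",F,0.005),("left",Lf,.062)):
    vx,vy,x,y=cv2.fitLine(np.array(P,np.float32),cv2.DIST_HUBER,0,.01,.01).ravel();A=ray("top",x-vx*30,y-vy*30,z);B=ray("top",x+vx*30,y+vy*30,z);d=B-A
    print(n,len(P),np.degrees(np.arctan2(d[1],d[0])).round(2),A.round(4),B.round(4))
E
python3 meas.py
```

```text
cassette [ 0.5797 -0.2307] -50.16 0.034
cassette [ 0.5803 -0.2289] -46.16 0.425
cassette [ 0.5799 -0.2307] -49.96 0.468
[ 23.  26.  80. 121.] [ 36.  46.  95. 153.]
bay top [0.536  0.1681] -12.13 0.0001 0.05
bay side [0.5371 0.173 ] -10.68 -0.0014 0.254
front 54 -102.3 [0.4602 0.2676 0.005 ] [0.4281 0.1206 0.005 ]
left 43 -12.32 [0.5037 0.2557 0.062 ] [0.6455 0.2247 0.062 ]
```

```bash
cat > go.py <<'E'
import sys,numpy as np
from cell import robot
from scipy.spatial.transform import Rotation as Ro
s=robot.read_state();R=Ro.from_quat(s["orientation"])
t=np.array(list(map(float,sys.argv[1:4])));yaw=float(sys.argv[4]) # yaw of tool y, deg
x,y,z=R.as_matrix().T
print("t",round(s["t"],2),"pos",s["position"].round(4),"F",s["wrist_force"].round(1),"grip",s["grip_width"].round(4),s["grasp_force"])
print("yaw_y",np.degrees(np.arctan2(y[1],y[0])).round(2),"tilt z",z.round(4))
Y=np.radians(yaw);D=np.c_[[-np.sin(Y),np.cos(Y),0],[np.cos(Y),np.sin(Y),0],[0,0,-1]]
print("offset in tool",(R.inv().apply(t-s["position"])).round(4),"twist",np.degrees((R.inv()*Ro.from_matrix(D)).as_rotvec()).round(2),"offset after twist",(D.T@(t-s["position"])).round(4))
E
python3 -m pendant '[{"jaw":1,"offset":[0,0,0],"twist":[0,0,-6.5]},{"jaw":1,"offset":[0,0,0],"twist":[0,0,-6.5]},{"jaw":1,"offset":[0,0,0],"twist":[0,0,-6.6]},{"jaw":1,"offset":[0.036,-0.009,0],"twist":[0,0,0]},{"jaw":1,"offset":[0.036,-0.009,0],"twist":[0,0,0]}]'
python3 -m pendant '[{"jaw":1,"offset":[0.036,-0.009,0],"twist":[0,0,0]},{"jaw":1,"offset":[0.036,-0.009,0],"twist":[0,0,0]},{"jaw":1,"offset":[0.036,-0.009,0],"twist":[0,0,0]},{"jaw":1,"offset":[0.036,-0.009,0],"twist":[0,0,0]},{"jaw":1,"offset":[0.036,-0.009,0],"twist":[0,0,0]}]'
python3 go.py 0.580 -0.2307 0.22 -50.1
```

```text
t: 0.9
position: [0.2941, -0.6202, 0.2183]
orientation: [0.941, 0.34, -0.0, 0.0]
wrist_force: [1.1, 0.0, 0.4]
grip_width: 0.0931
grasp_force: 0.0
t: 1.4
position: [0.4049, -0.469, 0.2188]
orientation: [0.94, 0.341, 0.0, 0.0]
wrist_force: [-0.1, -0.4, 0.2]
grip_width: 0.0932
grasp_force: 0.0Traceback (most recent call last):
  File "go.py", line 7, in <module>
    print("t",round(s["t"],2),"pos",s["position"].round(4),"F",s["wrist_force"].round(1),"grip",s["grip_width"].round(4),s["grasp_force"])
                                                                                                ^^^^^^^^^^^^^^^^^^^^^
AttributeError: 'float' object has no attribute 'round'
```

```bash
sed -i 's/s\["grip_width"\].round(4)/round(s["grip_width"],4)/' go.py
python3 -m pendant '[{"jaw":1,"offset":[0.036,-0.009,0],"twist":[0,0,0]},{"jaw":1,"offset":[0.036,-0.009,0],"twist":[0,0,0]},{"jaw":1,"offset":[0.036,-0.009,0],"twist":[0,0,0]},{"jaw":1,"offset":[0.036,-0.009,0],"twist":[0,0,0]},{"jaw":1,"offset":[0.036,-0.009,0],"twist":[0,0,0]}]' >/dev/null
python3 -m pendant '[{"jaw":1,"offset":[0.036,-0.009,0],"twist":[0,0,0]},{"jaw":1,"offset":[0.036,-0.009,0],"twist":[0,0,0]},{"jaw":1,"offset":[0.036,-0.009,0],"twist":[0,0,0]},{"jaw":1,"offset":[0,0,0],"twist":[0,0,0]},{"jaw":1,"offset":[0,0,0],"twist":[0,0,0]}]' >/dev/null
python3 go.py 0.580 -0.2307 0.014 -50.1
```

```text
t 2.4 pos [ 0.5794 -0.2295  0.2185] F [-0.3 -1.5 -0.6] grip 0.0929 0.0
yaw_y -50.01 tilt z [-2.e-04 -0.e+00 -1.e+00]
offset in tool [-0.0003  0.0013  0.2045] twist [-0.01  0.01  0.09] offset after twist [-0.0004  0.0013  0.2045]
```

```bash
python3 -m pendant '[{"jaw":1,"offset":[0,0.0013,0.045],"twist":[0,0,0]},{"jaw":1,"offset":[0,0,0.045],"twist":[0,0,0]},{"jaw":1,"offset":[0,0,0.045],"twist":[0,0,0]},{"jaw":1,"offset":[0,0,0.045],"twist":[0,0,0]},{"jaw":1,"offset":[0,0,0.0245],"twist":[0,0,0]}]' 
python3 -m pendant '[{"jaw":1,"offset":[0,0,0],"twist":[0,0,0]},{"jaw":-1,"offset":[0,0,0],"twist":[0,0,0]},{"jaw":-1,"offset":[0,0,0],"twist":[0,0,0]},{"jaw":-1,"offset":[0,0,0],"twist":[0,0,0]},{"jaw":-1,"offset":[0,0,0],"twist":[0,0,0]}]' 25
python3 go.py 0.580 -0.2307 0.13 -50.1
```

```text
t: 2.9
position: [0.5774, -0.2327, 0.0109]
orientation: [0.94, 0.34, -0.002, -0.001]
wrist_force: [0.2, 0.2, -0.5]
grip_width: 0.093
grasp_force: 0.0
t: 3.4
position: [0.5806, -0.2317, 0.0156]
orientation: [0.94, 0.341, 0.001, 0.001]
wrist_force: [0.1, -0.7, -0.7]
grip_width: 0.0657
grasp_force: 0.0
t 3.4 pos [ 0.5806 -0.2317  0.0156] F [ 0.1 -0.7 -0.7] grip 0.0657 0.0
yaw_y -50.14 tilt z [ 2.2e-03 -8.0e-04 -1.0e+00]
offset in tool [ 0.0003 -0.001  -0.1144] twist [ 0.11 -0.07 -0.04] offset after twist [ 0.0002 -0.0012 -0.1144]
```

Closing further, then lift.

```bash
python3 -m pendant '[{"jaw":-1,"offset":[0,0,0],"twist":[0,0,0]},{"jaw":-1,"offset":[0,0,0],"twist":[0,0,0]},{"jaw":-1,"offset":[0,0,0],"twist":[0,0,0]},{"jaw":-1,"offset":[0,0,0],"twist":[0,0,0]},{"jaw":-1,"offset":[0,0,0],"twist":[0,0,0]}]' 25
python3 go.py 0.580 -0.2307 0.13 -50.1
python3 -m pendant '[{"jaw":-1,"offset":[0,0,-0.03],"twist":[0,0,0]},{"jaw":-1,"offset":[0,0,-0.04],"twist":[0,0,0]},{"jaw":-1,"offset":[0,0,-0.045],"twist":[0,0,0]},{"jaw":-1,"offset":[0,0,-0.03],"twist":[0,0,-6.3]},{"jaw":-1,"offset":[0,0,0],"twist":[0,0,-6.3]}]' 
python3 -m pendant '[{"jaw":-1,"offset":[0,0,0],"twist":[0,0,-6.3]},{"jaw":-1,"offset":[0,0,0],"twist":[0,0,-6.3]},{"jaw":-1,"offset":[0,0,0],"twist":[0,0,-6.3]},{"jaw":-1,"offset":[0,0,0],"twist":[0,0,-6.3]},{"jaw":-1,"offset":[0,0,0],"twist":[0,0,0]}]' 
python3 go.py 0.536 0.1681 0.16 -12.3
```

```text
t: 3.9
position: [0.58, -0.2313, 0.0145]
orientation: [0.94, 0.341, 0.0, 0.0]
wrist_force: [-1.2, -0.1, 6.4]
grip_width: 0.0478
grasp_force: 25.0
t 3.9 pos [ 0.58   -0.2313  0.0145] F [-1.2 -0.1  6.4] grip 0.0478 24.99373108148575
yaw_y -50.12 tilt z [ 3.e-04 -2.e-04 -1.e+00]
offset in tool [ 0.0004 -0.0005 -0.1155] twist [ 0.02 -0.01 -0.02] offset after twist [ 0.0004 -0.0005 -0.1155]
t: 4.4
position: [0.582, -0.2319, 0.1636]
orientation: [0.896, 0.444, 0.002, 0.003]
wrist_force: [0.2, -0.5, -1.8]
grip_width: 0.048
grasp_force: 25.0
t: 4.9
position: [0.5795, -0.2314, 0.1587]
orientation: [0.779, 0.628, -0.0, -0.0]
wrist_force: [0.3, -0.5, -1.6]
grip_width: 0.0476
grasp_force: 25.0
t 4.9 pos [ 0.5795 -0.2314  0.1587] F [ 0.3 -0.5 -1.6] grip 0.0476 24.99128758907318
yaw_y -12.25 tilt z [-7.e-04  5.e-04 -1.e+00]
offset in tool [ 0.3812 -0.1273 -0.0011] twist [-0.05 -0.02  0.05] offset after twist [ 0.3811 -0.1276 -0.0013]
```

```bash
python3 -m pendant '[{"jaw":-1,"offset":[0.0346,-0.0116,0],"twist":[0,0,0]},{"jaw":-1,"offset":[0.0346,-0.0116,0],"twist":[0,0,0]},{"jaw":-1,"offset":[0.0346,-0.0116,0],"twist":[0,0,0]},{"jaw":-1,"offset":[0.0346,-0.0116,0],"twist":[0,0,0]},{"jaw":-1,"offset":[0.0346,-0.0116,0],"twist":[0,0,0]}]' >/dev/null
python3 -m pendant '[{"jaw":-1,"offset":[0.0346,-0.0116,0],"twist":[0,0,0]},{"jaw":-1,"offset":[0.0346,-0.0116,0],"twist":[0,0,0]},{"jaw":-1,"offset":[0.0346,-0.0116,0],"twist":[0,0,0]},{"jaw":-1,"offset":[0.0346,-0.0116,0],"twist":[0,0,0]},{"jaw":-1,"offset":[0.0346,-0.0116,0],"twist":[0,0,0]}]' >/dev/null
python3 -m pendant '[{"jaw":-1,"offset":[0.0346,-0.0116,0],"twist":[0,0,0]},{"jaw":-1,"offset":[0,0,0.03],"twist":[0,0,0]},{"jaw":-1,"offset":[0,0,0.025],"twist":[0,0,0]},{"jaw":-1,"offset":[0,0,0],"twist":[0,0,0]},{"jaw":-1,"offset":[0,0,0],"twist":[0,0,0]}]' >/dev/null
python3 go.py 0.536 0.1681 0.080 -12.3
python3 - <<'E'
from h import *
a=[]
for c in("side","top"):
    i=cams.grab_frame(c)[:,:,::-1].copy();cv2.imwrite(f"pics/{c}1.png",i)
    l,t,w,h=(250,230,130,110) if c=="side" else (180,130,130,150)
    a.append(cv2.resize(i[t:t+h,l:l+w],(400,int(400*h/w)),interpolation=cv2.INTER_CUBIC))
H=max(x.shape[0] for x in a);cv2.imwrite("pics/v1.png",cv2.convertScaleAbs(np.hstack([cv2.copyMakeBorder(x,0,H-x.shape[0],0,0,0) for x in a]),alpha=1.5))
E
```

```text
t 6.4 pos [0.5363 0.1677 0.1041] F [0.  0.7 0.4] grip 0.0477 24.992592930793762
yaw_y -12.43 tilt z [-1.1e-03 -5.0e-04 -1.0e+00]
offset in tool [ 0.0003 -0.0003  0.0241] twist [-0.06  0.04 -0.13] offset after twist [ 0.0003 -0.0004  0.0241]
```

View pics/v1.png

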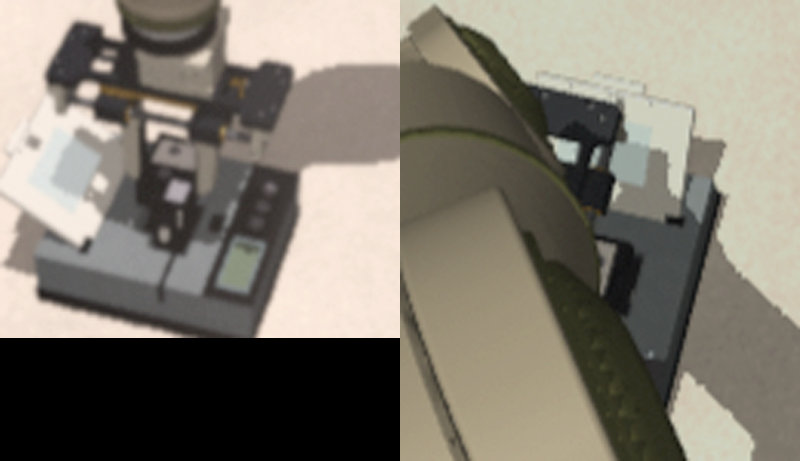

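The side view shows the cassette held above the bay with its nose toward +y, which is correct, and aligned within what the picture resolves. I'll lower it and watch the force.

```bash
python3 -m pendant '[{"jaw":-1,"offset":[0,0,0.015],"twist":[0,0,0]},{"jaw":-1,"offset":[0,0,0.008],"twist":[0,0,0]},{"jaw":-1,"offset":[0,0,0.002],"twist":[0,0,0]},{"jaw":-1,"offset":[0,0,0.002],"twist":[0,0,0]},{"jaw":-1,"offset":[0,0,0],"twist":[0,0,0]}]'
python3 -m pendant '[{"jaw":-1,"offset":[0,0,0.001],"twist":[0,0,0]},{"jaw":-1,"offset":[0,0,0.001],"twist":[0,0,0]},{"jaw":-1,"offset":[0,0,0.001],"twist":[0,0,0]},{"jaw":-1,"offset":[0,0,0],"twist":[0,0,0]},{"jaw":-1,"offset":[0,0,0],"twist":[0,0,0]}]'
python3 go.py 0.536 0.1681 0.068 -12.3
```

```text
t: 7.0
position: [0.5366, 0.1678, 0.0774]
orientation: [0.779, 0.627, 0.0, 0.0]
wrist_force: [-0.2, -0.0, -0.6]
grip_width: 0.0479
grasp_force: 25.0
t: 7.5
position: [0.5365, 0.1678, 0.0741]
orientation: [0.779, 0.627, -0.0, -0.0]
wrist_force: [-0.4, -0.2, -0.3]
grip_width: 0.0478
grasp_force: 25.0
t 7.5 pos [0.5365 0.1678 0.0741] F [-0.4 -0.2 -0.3] grip 0.0478 24.99264657497406
yaw_y -12.33 tilt z [-1.e-04 -0.e+00 -1.e+00]
offset in tool [ 0.0002 -0.0005  0.0061] twist [-0.    0.   -0.03] offset after twist [ 0.0002 -0.0005  0.0061]
```

```bash
python3 -m pendant '[{"jaw":-1,"offset":[0,0,0.001],"twist":[0,0,0]},{"jaw":-1,"offset":[0,0,0.001],"twist":[0,0,0]},{"jaw":-1,"offset":[0,0,0],"twist":[0,0,0]}]'
python3 -m pendant '[{"jaw":-1,"offset":[0,0,0.001],"twist":[0,0,0]},{"jaw":-1,"offset":[0,0,0.001],"twist":[0,0,0]},{"jaw":-1,"offset":[0,0,0],"twist":[0,0,0]}]'
python3 go.py 0.536 0.1681 0.068 -12.3
```

```text
t: 7.8
position: [0.5365, 0.1677, 0.072]
orientation: [0.779, 0.627, -0.0, 0.0]
wrist_force: [0.0, 0.5, -1.4]
grip_width: 0.0479
grasp_force: 25.0
t: 8.1
position: [0.5365, 0.1677, 0.0699]
orientation: [0.779, 0.627, -0.0, -0.0]
wrist_force: [-0.6, 0.0, -0.9]
grip_width: 0.0479
grasp_force: 25.0
t 8.1 pos [0.5365 0.1677 0.0699] F [-0.6  0.  -0.9] grip 0.0479 24.991943836212158
yaw_y -12.33 tilt z [-2.e-04 -1.e-04 -1.e+00]
offset in tool [ 0.0003 -0.0006  0.0019] twist [-0.01  0.01 -0.03] offset after twist [ 0.0003 -0.0006  0.0019]
```

```bash
python3 -m pendant '[{"jaw":-1,"offset":[0,0,0.001],"twist":[0,0,0]},{"jaw":-1,"offset":[0,0,0.001],"twist":[0,0,0]},{"jaw":-1,"offset":[0,0,0.001],"twist":[0,0,0]},{"jaw":-1,"offset":[0,0,0],"twist":[0,0,0]}]'
python3 -m pendant '[{"jaw":-1,"offset":[0,0,0.001],"twist":[0,0,0]},{"jaw":-1,"offset":[0,0,0],"twist":[0,0,0]}]'
python3 go.py 0.536 0.1681 0.068 -12.3
```

```text
t: 8.5
position: [0.5365, 0.1677, 0.0669]
orientation: [0.779, 0.627, -0.0, -0.0]
wrist_force: [0.1, -0.1, -1.3]
grip_width: 0.0478
grasp_force: 25.0
t: 8.7
position: [0.5365, 0.1678, 0.066]
orientation: [0.779, 0.627, -0.0, -0.0]
wrist_force: [0.5, -0.2, -0.9]
grip_width: 0.048
grasp_force: 25.0
t 8.7 pos [0.5365 0.1678 0.066 ] F [ 0.5 -0.2 -0.9] grip 0.048 24.991647005081177
yaw_y -12.32 tilt z [-1.e-04 -0.e+00 -1.e+00]
offset in tool [ 0.0002 -0.0005 -0.002 ] twist [-0.    0.   -0.02] offset after twist [ 0.0002 -0.0005 -0.002 ]
```

```bash
python3 -m pendant '[{"jaw":0.25,"offset":[0,0,0],"twist":[0,0,0]},{"jaw":0.25,"offset":[0,0,0],"twist":[0,0,0]},{"jaw":0.25,"offset":[0,0,0],"twist":[0,0,0]},{"jaw":0.25,"offset":[0,0,0],"twist":[0,0,0]}]'
python3 -m pendant '[{"jaw":0.25,"offset":[0,0,-0.015],"twist":[0,0,0]},{"jaw":0.25,"offset":[0,0,-0.015],"twist":[0,0,0]},{"jaw":-1,"offset":[0,0,0],"twist":[0,0,0]},{"jaw":-1,"offset":[0,0,0],"twist":[0,0,0]},{"jaw":-1,"offset":[0,0,0],"twist":[0,0,0]}]'
python3 -m pendant '[{"jaw":-1,"offset":[0,0,0],"twist":[0,0,0]},{"jaw":-1,"offset":[0,0,0],"twist":[0,0,0]},{"jaw":-1,"offset":[0,0,0],"twist":[0,0,0]},{"jaw":-1,"offset":[0,0,0],"twist":[0,0,0]},{"jaw":-1,"offset":[0,0,0],"twist":[0,0,0]}]'
python3 go.py 0.536 0.1681 0.079 -12.3
python3 - <<'E'
from h import *
i=cams.grab_frame("side")[:,:,::-1].copy();cv2.imwrite("pics/side2.png",i)
cv2.imwrite("pics/v2.png",cv2.convertScaleAbs(cv2.resize(i[230:340,250:380],None,fx=5,fy=5,interpolation=cv2.INTER_CUBIC),alpha=1.5))
E
```

```text
t: 9.1
position: [0.5365, 0.1678, 0.0661]
orientation: [0.779, 0.627, 0.0, -0.0]
wrist_force: [-0.2, 0.2, -0.3]
grip_width: 0.0582
grasp_force: 0.0
t: 9.6
position: [0.5362, 0.1676, 0.0955]
orientation: [0.779, 0.627, -0.0, -0.0]
wrist_force: [0.7, 0.4, -0.3]
grip_width: 0.0388
grasp_force: 0.0
t: 10.1
position: [0.5365, 0.1678, 0.096]
orientation: [0.779, 0.627, -0.0, -0.0]
wrist_force: [-0.7, 0.4, 0.3]
grip_width: 0.0017
grasp_force: 0.0
t 10.1 pos [0.5365 0.1678 0.096 ] F [-0.7  0.4  0.3] grip 0.0017 0.0
yaw_y -12.33 tilt z [-1.e-04 -0.e+00 -1.e+00]
offset in tool [ 0.0002 -0.0005  0.017 ] twist [-0.01  0.   -0.03] offset after twist [ 0.0002 -0.0005  0.017 ]
```

View pics/v2.png

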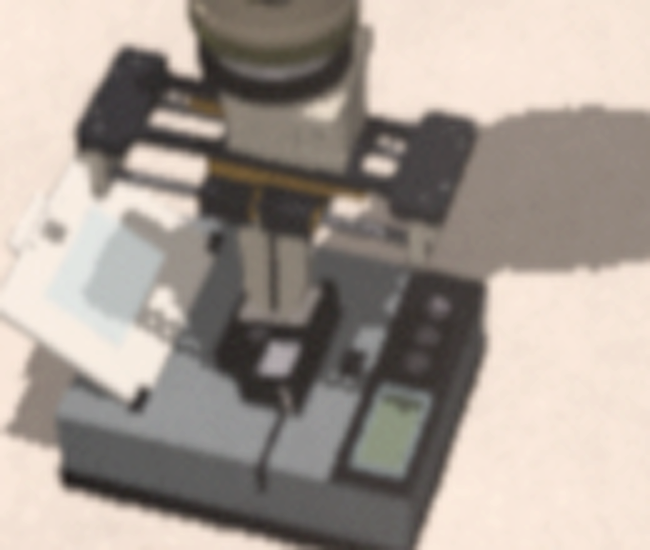

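Cassette is in the bay, resting on the snaps. Now I'll press it with the shut fingers.

```bash
python3 -m pendant '[{"jaw":-1,"offset":[0,-0.003,0.01],"twist":[0,0,0]},{"jaw":-1,"offset":[0,0,0.005],"twist":[0,0,0]},{"jaw":-1,"offset":[0,0,0.002],"twist":[0,0,0]},{"jaw":-1,"offset":[0,0,0.002],"twist":[0,0,0]},{"jaw":-1,"offset":[0,0,0],"twist":[0,0,0]}]' | sed -n '2p;4p'
python3 -m pendant '[{"jaw":-1,"offset":[0,0,0.002],"twist":[0,0,0]},{"jaw":-1,"offset":[0,0,0.002],"twist":[0,0,0]},{"jaw":-1,"offset":[0,0,0],"twist":[0,0,0]}]'| sed -n '2p;4p'
python3 -m pendant '[{"jaw":-1,"offset":[0,0,0.002],"twist":[0,0,0]},{"jaw":-1,"offset":[0,0,0.002],"twist":[0,0,0]},{"jaw":-1,"offset":[0,0,0],"twist":[0,0,0]}]'| sed -n '2p;4p'
```

```text
position: [0.5333, 0.1685, 0.0768]
wrist_force: [-1.4, 0.9, 1.6]
position: [0.5336, 0.1682, 0.073]
wrist_force: [-0.5, -0.2, 1.0]
position: [0.5337, 0.1681, 0.069]
wrist_force: [0.2, -0.3, -0.3]
```

```bash
python3 -m pendant '[{"jaw":-1,"offset":[0,0,0.002],"twist":[0,0,0]},{"jaw":-1,"offset":[0,0,0.002],"twist":[0,0,0]},{"jaw":-1,"offset":[0,0,0],"twist":[0,0,0]}]'| sed -n '2p;4p'
python3 -m pendant '[{"jaw":-1,"offset":[0,0,0.001],"twist":[0,0,0]},{"jaw":-1,"offset":[0,0,0.001],"twist":[0,0,0]},{"jaw":-1,"offset":[0,0,0],"twist":[0,0,0]}]'| sed -n '2p;4p'
python3 -m pendant '[{"jaw":-1,"offset":[0,0,0.001],"twist":[0,0,0]},{"jaw":-1,"offset":[0,0,0.001],"twist":[0,0,0]},{"jaw":-1,"offset":[0,0,0],"twist":[0,0,0]}]'| sed -n '2p;4p'
```

```text
position: [0.5336, 0.1685, 0.0647]
wrist_force: [-0.4, -0.0, 0.6]
position: [0.5335, 0.1684, 0.063]
wrist_force: [-0.3, 1.0, -0.9]
position: [0.5336, 0.1684, 0.0623]
wrist_force: [-3.7, -1.2, 16.5]
```

```bash
python3 -m pendant '[{"jaw":-1,"offset":[0,0,0.001],"twist":[0,0,0]},{"jaw":-1,"offset":[0,0,0],"twist":[0,0,0]},{"jaw":-1,"offset":[0,0,0],"twist":[0,0,0]}]'| sed -n '2p;4p'
python3 -m pendant '[{"jaw":-1,"offset":[0,0,-0.03],"twist":[0,0,0]},{"jaw":-1,"offset":[0,0,-0.05],"twist":[0,0,0]},{"jaw":-1,"offset":[0,0,-0.05],"twist":[0,0,0]},{"jaw":-1,"offset":[-0.045,0,0],"twist":[0,0,0]},{"jaw":-1,"offset":[-0.045,0,0],"twist":[0,0,0]}]' | sed -n '2p;4p'
python3 -m pendant '[{"jaw":-1,"offset":[-0.045,0,0],"twist":[0,0,0]},{"jaw":-1,"offset":[-0.045,0,0],"twist":[0,0,0]},{"jaw":-1,"offset":[-0.045,0,0],"twist":[0,0,0]},{"jaw":-1,"offset":[-0.02,0,0],"twist":[0,0,0]},{"jaw":-1,"offset":[0,0,0],"twist":[0,0,0]}]'| sed -n '2p;4p'
python3 go.py 0.68 0.13 0.2 -12.3
python3 - <<'E'
from h import *
a=[]
for c in("side","top"):
    i=cams.grab_frame(c)[:,:,::-1].copy();cv2.imwrite(f"pics/{c}3.png",i)
    l,t,w,h=(240,230,120,120) if c=="side" else (180,140,120,135)
    a.append(cv2.resize(i[t:t+h,l:l+w],(400,int(400*h/w)),interpolation=cv2.INTER_CUBIC))
H=max(x.shape[0] for x in a);cv2.imwrite("pics/v3.png",cv2.convertScaleAbs(np.hstack([cv2.copyMakeBorder(x,0,H-x.shape[0],0,0,0) for x in a]),alpha=1.7))
E
```

```text
position: [0.5337, 0.1684, 0.0623]
wrist_force: [-6.5, -2.0, 28.8]
position: [0.5151, 0.0807, 0.1919]
wrist_force: [-0.3, -1.0, -0.3]
position: [0.4802, -0.0743, 0.1901]
wrist_force: [0.3, 0.6, 0.6]
t 13.45 pos [ 0.4802 -0.0743  0.1901] F [0.3 0.6 0.6] grip 0.0005 0.0
yaw_y -12.63 tilt z [-7.0e-04 -1.2e-03 -1.0e+00]
offset in tool [ 0.243   0.1503 -0.0103] twist [-0.02  0.08 -0.33] offset after twist [ 0.2422  0.1517 -0.0099]
```

View pics/v3.png

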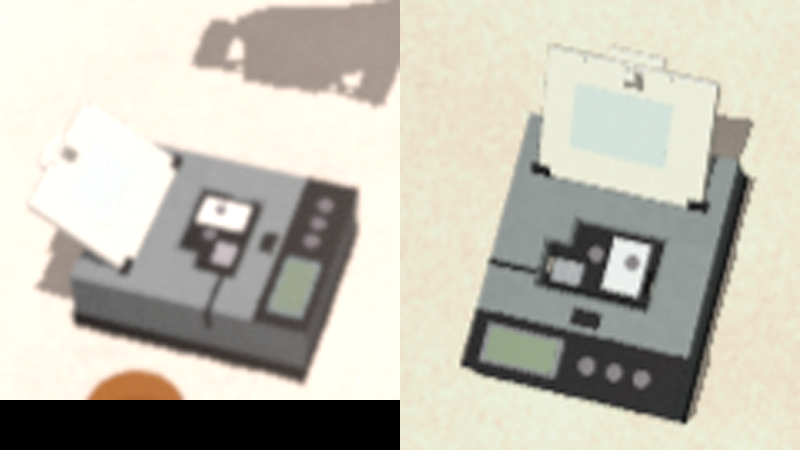

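```bash
python3 -m pendant '[{"jaw":-1,"offset":[0.044,0.0005,0],"twist":[0,0,0]},{"jaw":-1,"offset":[0.044,0.0005,0],"twist":[0,0,0]},{"jaw":-1,"offset":[0.044,0.0005,0],"twist":[0,0,0]},{"jaw":-1,"offset":[0.044,0.0005,0],"twist":[0,0,0]},{"jaw":-1,"offset":[0.044,0.0005,0],"twist":[0,0,0]}]'| sed -n '2p;4p'
python3 -m pendant '[{"jaw":-1,"offset":[0,0,0.04],"twist":[0,0,0]},{"jaw":-1,"offset":[0,0,0.04],"twist":[0,0,0]},{"jaw":-1,"offset":[0,0,0.025],"twist":[0,0,0]},{"jaw":-1,"offset":[0,0,0.015],"twist":[0,0,0]},{"jaw":-1,"offset":[0,0,0.003],"twist":[0,0,0]}]'| sed -n '2p;4p'
python3 -m pendant '[{"jaw":-1,"offset":[0,0,0],"twist":[0,0,0]},{"jaw":-1,"offset":[0,0,0.001],"twist":[0,0,0]},{"jaw":-1,"offset":[0,0,0.001],"twist":[0,0,0]},{"jaw":-1,"offset":[0,0,0],"twist":[0,0,0]}]'| sed -n '2p;4p'
python3 go.py .5342 .1972 .065 -12.3
```

```text
position: [0.5305, 0.1476, 0.1902]
wrist_force: [1.0, -0.4, 0.3]
position: [0.5293, 0.1455, 0.0652]
wrist_force: [-0.1, 0.2, 0.1]
position: [0.5311, 0.1436, 0.0658]
wrist_force: [0.1, 0.5, 0.3]
t 14.95 pos [0.5311 0.1436 0.0658] F [0.1 0.5 0.3] grip 0.0006 0.0
yaw_y -12.34 tilt z [ 1.2e-03  4.0e-04 -1.0e+00]
offset in tool [ 0.0531 -0.0084  0.0008] twist [ 0.06 -0.04 -0.04] offset after twist [ 0.0531 -0.0084  0.0008]
```

```bash
python3 -m pendant '[{"jaw":-1,"offset":[0,0,0.001],"twist":[0,0,0]},{"jaw":-1,"offset":[0,0,0.001],"twist":[0,0,0]},{"jaw":-1,"offset":[0,0,0],"twist":[0,0,0]}]'| sed -n '2p;4p'
python3 -m pendant '[{"jaw":-1,"offset":[0,0,0.001],"twist":[0,0,0]},{"jaw":-1,"offset":[0,0,0.001],"twist":[0,0,0]},{"jaw":-1,"offset":[0,0,0],"twist":[0,0,0]}]'| sed -n '2p;4p'
python3 -m pendant '[{"jaw":-1,"offset":[0,0,-0.007],"twist":[0,0,0]},{"jaw":-1,"offset":[0.027,-0.004,0],"twist":[0,0,0]},{"jaw":-1,"offset":[0.027,-0.004,0],"twist":[0,0,0]},{"jaw":-1,"offset":[0,0,0.004],"twist":[0,0,0]},{"jaw":-1,"offset":[0,0,0.001],"twist":[0,0,0]}]'| sed -n '2p;4p'
python3 -m pendant '[{"jaw":-1,"offset":[0,0,0.001],"twist":[0,0,0]},{"jaw":-1,"offset":[0,0,0],"twist":[0,0,0]}]'| sed -n '2p;4p'
python3 -m pendant '[{"jaw":-1,"offset":[0,0,0.001],"twist":[0,0,0]},{"jaw":-1,"offset":[0,0,0],"twist":[0,0,0]}]'| sed -n '2p;4p'
python3 go.py .5342 .1972 .065 -12.3
```

```text
position: [0.5306, 0.1433, 0.0631]
wrist_force: [0.0, -0.1, 0.4]
position: [0.5308, 0.1434, 0.0623]
wrist_force: [-3.5, -1.4, 17.7]
position: [0.534, 0.1981, 0.0627]
wrist_force: [-0.6, -0.1, -0.6]
position: [0.5341, 0.1974, 0.0624]
wrist_force: [-2.4, 2.4, 5.1]
position: [0.5341, 0.1974, 0.0623]
wrist_force: [-5.5, 1.4, 15.7]
t 16.45 pos [0.5341 0.1974 0.0623] F [-5.5  1.4 15.7] grip 0.0004 8.08332521963166
yaw_y -12.38 tilt z [ 3.e-04  1.e-04 -1.e+00]
offset in tool [-0.0001  0.0001 -0.0027] twist [ 0.02 -0.01 -0.08] offset after twist [-0.0001  0.0001 -0.0027]
```

The cassette top reads 62.3 mm at the centre and both ends, so it's home and level. Next I'll check the lid angle and go behind the lid.

```bash
python3 - <<'E'
from h import *
a=np.radians(-12.3);ex=np.array([np.cos(a),np.sin(a),0]);B=np.array([.5363,.168,.064])
for th in(2.2,2.4,2.5,2.6):
    print(th,[proj(c,[B+ex*(.052-.103*np.cos(th))+[0,0,.103*np.sin(th)]]).round(1).tolist() for c in("top","side")])
E
python3 -m pendant '[{"jaw":-1,"offset":[0,0,-0.045],"twist":[0,0,0]},{"jaw":-1,"offset":[0,0,-0.045],"twist":[0,0,0]},{"jaw":-1,"offset":[0,0,-0.045],"twist":[0,0,0]},{"jaw":-1,"offset":[-0.014,0.03,0],"twist":[0,0,0]},{"jaw":-1,"offset":[-0.014,0.04,0],"twist":[0,0,0]}]'| sed -n '2p;4p'
python3 -m pendant '[{"jaw":-1,"offset":[0,0.04,0],"twist":[0,0,0]},{"jaw":-1,"offset":[0,0.04,0],"twist":[0,0,0]},{"jaw":-1,"offset":[0,0.036,0],"twist":[0,0,0]},{"jaw":-1,"offset":[0,0,0],"twist":[0,0,0]},{"jaw":-1,"offset":[0,0,0],"twist":[0,0,0]}]'| sed -n '2p;4p'
python3 go.py .7078 .1306 .1 -12.3
```

```text
2.2 [[[245.1, 163.1]], [[263.5, 267.1]]]
2.4 [[[248.0, 158.5]], [[258.3, 269.6]]]
2.5 [[[249.4, 156.9]], [[256.2, 271.2]]]
2.6 [[[250.7, 155.7]], [[254.4, 273.0]]]
position: [0.5969, 0.1548, 0.1984]
wrist_force: [0.6, 0.2, 0.1]
position: [0.7098, 0.129, 0.195]
wrist_force: [-1.0, 0.8, -0.5]
t 17.45 pos [0.7098 0.129  0.195 ] F [-1.   0.8 -0.5] grip 0.0006 0.0
yaw_y -12.46 tilt z [-1.8e-03 -7.0e-04 -1.0e+00]
offset in tool [ 0.0012 -0.0021  0.095 ] twist [-0.09  0.06 -0.16] offset after twist [ 0.0011 -0.0023  0.095 ]
```

```bash
python3 -m pendant '[{"jaw":-1,"offset":[0.001,0,0.045],"twist":[0,0,0]},{"jaw":-1,"offset":[0,0,0.04],"twist":[0,0,0]},{"jaw":-1,"offset":[0,0,0.01],"twist":[0,0,0]},{"jaw":-1,"offset":[0,0,0],"twist":[0,0,0]},{"jaw":-1,"offset":[0,0,0],"twist":[0,0,0]}]'| sed -n '2p;4p'
python3 -m pendant '[{"jaw":-1,"offset":[0,-0.012,-0.002],"twist":[0,0,0]},{"jaw":-1,"offset":[0,-0.012,-0.006],"twist":[0,0,0]},{"jaw":-1,"offset":[0,-0.012,-0.006],"twist":[0,0,0]},{"jaw":-1,"offset":[0,-0.009,-0.005],"twist":[0,0,0]},{"jaw":-1,"offset":[0,-0.009,-0.006],"twist":[0,0,0]}]'| sed -n '2p;4p'
python3 -m pendant '[{"jaw":-1,"offset":[0,-0.009,-0.006],"twist":[0,0,0]},{"jaw":-1,"offset":[0,-0.009,-0.005],"twist":[0,0,0]},{"jaw":-1,"offset":[0,-0.011,-0.004],"twist":[0,0,0]},{"jaw":-1,"offset":[0,-0.011,-0.002],"twist":[0,0,0]},{"jaw":-1,"offset":[0,-0.011,-0.001],"twist":[0,0,0]}]'| sed -n '2p;4p'
python3 go.py .586 .157 .146 -12.3
python3 - <<'E'
from h import *
i=cams.grab_frame("side")[:,:,::-1].copy()
cv2.imwrite("pics/v4.png",cv2.convertScaleAbs(cv2.resize(i[210:340,230:370],None,fx=4,fy=4,interpolation=cv2.INTER_CUBIC),alpha=1.5))
E
```

```text
position: [0.7108, 0.1322, 0.1029]
wrist_force: [0.2, -0.1, 0.7]
position: [0.668, 0.1417, 0.1339]
wrist_force: [21.5, -9.8, 26.1]
position: [0.622, 0.1526, 0.1574]
wrist_force: [14.8, -17.5, 76.3]
t 18.95 pos [0.622  0.1526 0.1574] F [ 14.8 -17.5  76.3] grip 0.0002 33.72262716293335
yaw_y -12.61 tilt z [ 0.0328  0.0029 -0.9995]
offset in tool [-0.0037 -0.0364  0.0102] twist [ 1.8  -0.57 -0.31] offset after twist [-0.0034 -0.0361  0.0114]
```

View pics/v4.png

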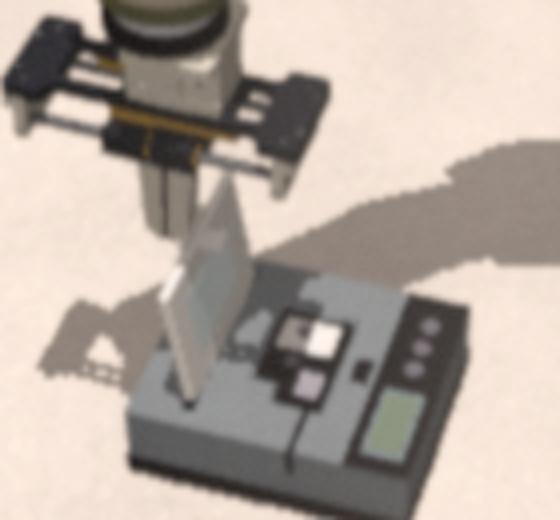

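The side view shows the lid nearly upright, with the lip wedged against the fingers. The force has risen, so I'll back off rearward first.

```bash
python3 -m pendant '[{"jaw":-1,"offset":[0,0.006,-0.004],"twist":[0,0,0]},{"jaw":-1,"offset":[0,0.006,-0.002],"twist":[0,0,0]}]'| sed -n '2p;4p'
python3 -m pendant '[{"jaw":-1,"offset":[0,0.006,-0.002],"twist":[0,0,0]},{"jaw":-1,"offset":[0,0.006,0],"twist":[0,0,0]},{"jaw":-1,"offset":[0,0,0],"twist":[0,0,0]}]'| sed -n '2p;4p'
python3 go.py .586 .157 .146 -12.3
python3 - <<'E'
from h import *
i=cams.grab_frame("side")[:,:,::-1].copy();j=cams.grab_frame("top")[:,:,::-1].copy();cv2.imwrite("pics/top5.png",j)
cv2.imwrite("pics/v5.png",cv2.convertScaleAbs(np.hstack([cv2.resize(k,None,fx=4,fy=4,interpolation=cv2.INTER_CUBIC) for k in(i[225:345,250:345],j[140:260,195:295])]),alpha=1.5))
E
```

```text
position: [0.6245, 0.1512, 0.1578]
wrist_force: [3.1, -4.6, 17.9]
position: [0.6331, 0.1491, 0.1553]
wrist_force: [3.5, -3.8, 10.1]
t 19.5 pos [0.6331 0.1491 0.1553] F [ 3.5 -3.8 10.1] grip 0.0001 5.111981593072414
yaw_y -12.37 tilt z [ 6.1e-03  9.0e-04 -1.0e+00]
offset in tool [-0.0024 -0.0477  0.009 ] twist [ 0.33 -0.12 -0.06] offset after twist [-0.0024 -0.0477  0.0093]
```

View pics/v5.png

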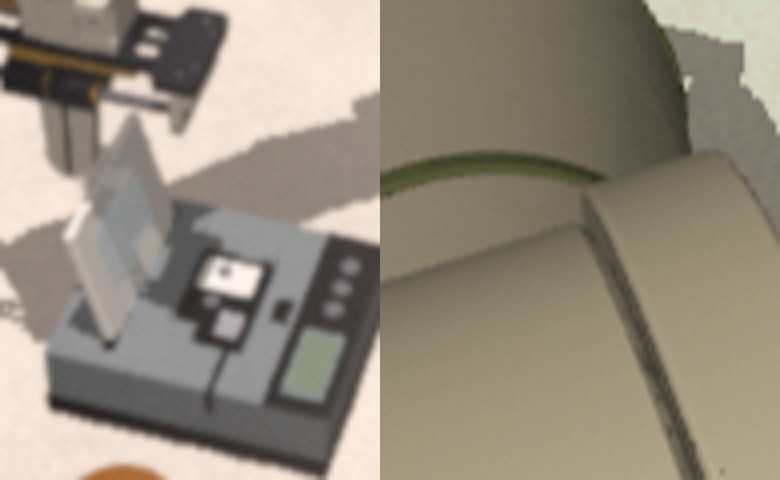

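```bash
python3 -m pendant '[{"jaw":-1,"offset":[0,0.008,0],"twist":[0,0,0]},{"jaw":-1,"offset":[0,0.008,0],"twist":[0,0,0]},{"jaw":-1,"offset":[0,0.008,0],"twist":[0,0,0]},{"jaw":-1,"offset":[0,0,0],"twist":[0,0,0]},{"jaw":-1,"offset":[0,0,0],"twist":[0,0,0]}]'| sed -n '2p;4p'
python3 go.py .586 .157 .146 -12.3
python3 - <<'E'
from h import *
i=cams.grab_frame("side")[:,:,::-1].copy();cv2.imwrite("pics/side6.png",i)
cv2.imwrite("pics/v6.png",cv2.convertScaleAbs(cv2.resize(i[220:330,240:330],None,fx=5,fy=5,interpolation=cv2.INTER_CUBIC),alpha=1.5))
a=np.radians(-12.3);ex=np.array([np.cos(a),np.sin(a),0]);ey=np.array([-ex[1],ex[0],0]);B=np.array([.5363,.168,.064])
for th in(1.4,1.6,1.8,2.0,2.2):
    P=[B+ex*(.052-.095*np.cos(th))+[0,0,.095*np.sin(th)]+k*ey for k in(-.061,.061)]
    print(th,((proj("side",P)-[240,220])*5).round().tolist())
E
```

```text
position: [0.6544, 0.144, 0.1517]
wrist_force: [-0.7, 0.4, -0.3]
t 20.1 pos [0.6544 0.144  0.1517] F [-0.7  0.4 -0.3] grip 0.0006 0.0
yaw_y -12.34 tilt z [-9.e-04 -0.e+00 -1.e+00]
offset in tool [-0.0019 -0.0696  0.0058] twist [-0.05  0.01 -0.04] offset after twist [-0.0018 -0.0696  0.0057]
1.4 [[296.0, 173.0], [217.0, 337.0]]
1.6 [[262.0, 164.0], [181.0, 326.0]]
1.8 [[228.0, 160.0], [145.0, 322.0]]
2.0 [[196.0, 162.0], [112.0, 322.0]]
2.2 [[168.0, 169.0], [82.0, 329.0]]
```

View pics/v6.png

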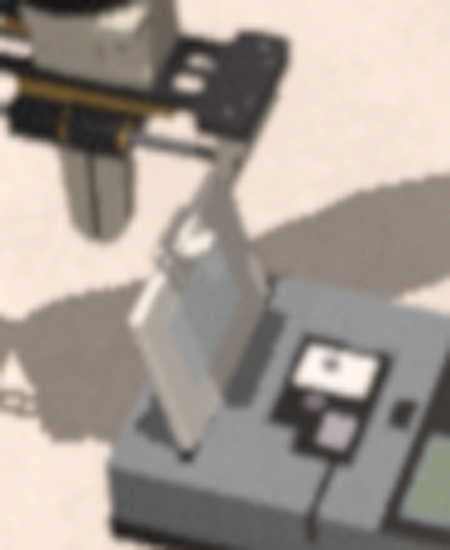

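The side view shows the lid standing at about 1.88 rad, clear of the fingers. The fingertips are tapered, so the lip wedged on the slope. I'll go lower so the straight shank does the pushing.

```bash
python3 -m pendant '[{"jaw":-1,"offset":[-0.002,0.004,0.02],"twist":[0,0,0]},{"jaw":-1,"offset":[0,0,0.017],"twist":[0,0,0]},{"jaw":-1,"offset":[0,0,0],"twist":[0,0,0]},{"jaw":-1,"offset":[0,-0.009,0],"twist":[0,0,0]},{"jaw":-1,"offset":[0,-0.009,0],"twist":[0,0,0]}]'| sed -n '2p;4p'
python3 -m pendant '[{"jaw":-1,"offset":[0,-0.008,0],"twist":[0,0,0]},{"jaw":-1,"offset":[0,-0.008,0],"twist":[0,0,0]}]'| sed -n '2p;4p'
python3 -m pendant '[{"jaw":-1,"offset":[0,-0.008,-0.001],"twist":[0,0,0]},{"jaw":-1,"offset":[0,-0.008,-0.001],"twist":[0,0,0]}]'| sed -n '2p;4p'
python3 go.py .586 .157 .115 -12.3
```

```text
position: [0.64, 0.1456, 0.1158]
wrist_force: [0.4, 0.6, -0.1]
position: [0.6244, 0.1489, 0.116]
wrist_force: [1.2, 0.2, -0.4]
position: [0.6086, 0.1521, 0.1175]
wrist_force: [0.2, -0.0, 0.1]
t 21.05 pos [0.6086 0.1521 0.1175] F [ 0.2 -0.   0.1] grip 0.0004 0.21719082724303007
yaw_y -12.32 tilt z [ 3.e-04  1.e-04 -1.e+00]
offset in tool [-0.     -0.0232  0.0025] twist [ 0.02 -0.01 -0.02] offset after twist [-0.     -0.0232  0.0025]
```

Smooth now, with no wedging. Continuing.

```bash
python3 -m pendant '[{"jaw":-1,"offset":[0,-0.008,0],"twist":[0,0,0]},{"jaw":-1,"offset":[0,-0.008,0],"twist":[0,0,0]},{"jaw":-1,"offset":[0,-0.008,0],"twist":[0,0,0]}]'| sed -n '2p;4p'
python3 -m pendant '[{"jaw":-1,"offset":[0,-0.01,0.001],"twist":[0,0,0]},{"jaw":-1,"offset":[0,-0.01,0.002],"twist":[0,0,0]}]'| sed -n '2p;4p'
python3 -m pendant '[{"jaw":-1,"offset":[0,-0.007,0.004],"twist":[0,0,0]},{"jaw":-1,"offset":[0,-0.007,0.005],"twist":[0,0,0]}]'| sed -n '2p;4p'
python3 -m pendant '[{"jaw":-1,"offset":[0,-0.006,0.006],"twist":[0,0,0]},{"jaw":-1,"offset":[0,-0.005,0.007],"twist":[0,0,0]}]'| sed -n '2p;4p'
python3 go.py .536 .168 .085 -12.3
python3 - <<'E'
from h import *
i=cams.grab_frame("side")[:,:,::-1].copy()
cv2.imwrite("pics/v7.png",cv2.convertScaleAbs(cv2.resize(i[220:340,240:360],None,fx=4,fy=4,interpolation=cv2.INTER_CUBIC),alpha=1.5))
E
```

```text
position: [0.5852, 0.1571, 0.117]
wrist_force: [0.7, -0.5, 0.3]
position: [0.5655, 0.1614, 0.114]
wrist_force: [0.2, 0.5, -0.1]
position: [0.552, 0.1644, 0.1048]
wrist_force: [0.6, -0.1, 0.6]
position: [0.5414, 0.1667, 0.0915]
wrist_force: [0.7, -0.4, 0.2]
t 21.95 pos [0.5414 0.1667 0.0915] F [ 0.7 -0.4  0.2] grip 0.0006 0.18863637931644917
yaw_y -12.32 tilt z [-1.e-04 -0.e+00 -1.e+00]
offset in tool [ 0.0001 -0.0055  0.0065] twist [-0.01  0.   -0.02] offset after twist [ 0.0001 -0.0055  0.0065]
```

View pics/v7.png

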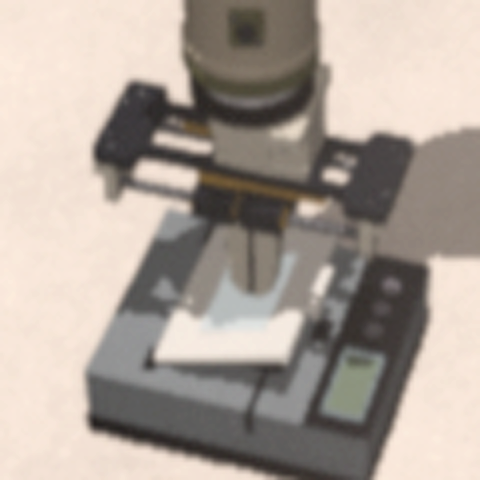

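The side view shows the lid folded nearly shut, at about 0.3–0.4 rad. I'll shift to its front edge and press.

```bash
python3 -m pendant '[{"jaw":-1,"offset":[0,0,-0.03],"twist":[0,0,0]},{"jaw":-1,"offset":[0,-0.02,0],"twist":[0,0,0]},{"jaw":-1,"offset":[0,-0.02,0],"twist":[0,0,0]},{"jaw":-1,"offset":[0,0,0],"twist":[0,0,0]}]'| sed -n '2p;4p'
python3 -m pendant '[{"jaw":-1,"offset":[0,0,0.012],"twist":[0,0,0]},{"jaw":-1,"offset":[0,0,0.012],"twist":[0,0,0]},{"jaw":-1,"offset":[0,0,0.01],"twist":[0,0,0]},{"jaw":-1,"offset":[0,0,0.006],"twist":[0,0,0]},{"jaw":-1,"offset":[0,0,0.002],"twist":[0,0,0]}]'| sed -n '2p;4p'
python3 -m pendant '[{"jaw":-1,"offset":[0,0,0.001],"twist":[0,0,0]},{"jaw":-1,"offset":[0,0,0.001],"twist":[0,0,0]},{"jaw":-1,"offset":[0,0,0],"twist":[0,0,0]}]'| sed -n '2p;4p'
python3 -m pendant '[{"jaw":-1,"offset":[0,0,0.001],"twist":[0,0,0]},{"jaw":-1,"offset":[0,0,0.001],"twist":[0,0,0]},{"jaw":-1,"offset":[0,0,0],"twist":[0,0,0]}]'| sed -n '2p;4p'
```

```text
position: [0.5004, 0.1755, 0.122]
wrist_force: [-0.2, 0.5, -0.2]
position: [0.5025, 0.1748, 0.0788]
wrist_force: [-1.6, -0.5, 4.6]
position: [0.5028, 0.1751, 0.0783]
wrist_force: [-0.7, -1.2, 1.1]
position: [0.5027, 0.1752, 0.0762]
wrist_force: [-2.4, -1.8, 3.8]
```

```bash
python3 -m pendant '[{"jaw":-1,"offset":[0,0,0.001],"twist":[0,0,0]},{"jaw":-1,"offset":[0,0,0.001],"twist":[0,0,0]},{"jaw":-1,"offset":[0,0,0],"twist":[0,0,0]}]'| sed -n '2p;4p'
python3 -m pendant '[{"jaw":-1,"offset":[0,0,0.001],"twist":[0,0,0]},{"jaw":-1,"offset":[0,0,0.001],"twist":[0,0,0]},{"jaw":-1,"offset":[0,0,0],"twist":[0,0,0]}]'| sed -n '2p;4p'
python3 -m pendant '[{"jaw":-1,"offset":[0,0,0.001],"twist":[0,0,0]},{"jaw":-1,"offset":[0,0,0],"twist":[0,0,0]},{"jaw":-1,"offset":[0,0,0],"twist":[0,0,0]}]'| sed -n '2p;4p'
```

```text
position: [0.5033, 0.1753, 0.074]
wrist_force: [-0.1, 0.1, 0.8]
position: [0.5031, 0.1752, 0.0723]
wrist_force: [-0.2, 0.2, 4.0]
position: [0.5031, 0.1753, 0.072]
wrist_force: [-1.9, -1.3, 15.3]
```

```bash
python3 -m pendant '[{"jaw":-1,"offset":[0,0,-0.013],"twist":[0,0,0]},{"jaw":-1,"offset":[0,0,0],"twist":[0,0,0]},{"jaw":-1,"offset":[0,0,0.007],"twist":[0,0,0]},{"jaw":-1,"offset":[0,0,0.003],"twist":[0,0,0]},{"jaw":-1,"offset":[0,0,0],"twist":[0,0,0]}]'| sed -n '2p;4p'
python3 -m pendant '[{"jaw":-1,"offset":[0,0,-0.04],"twist":[0,0,0]},{"jaw":-1,"offset":[0,0,-0.045],"twist":[0,0,0]},{"jaw":-1,"offset":[0,0,-0.045],"twist":[0,0,0]},{"jaw":-1,"offset":[-0.045,0,0],"twist":[0,0,0]},{"jaw":-1,"offset":[-0.045,0,0],"twist":[0,0,0]}]'| sed -n '2p;4p'
python3 -m pendant '[{"jaw":-1,"offset":[-0.045,0,0],"twist":[0,0,0]},{"jaw":-1,"offset":[-0.045,0,0],"twist":[0,0,0]},{"jaw":-1,"offset":[-0.045,0,0],"twist":[0,0,0]},{"jaw":-1,"offset":[0,0,0],"twist":[0,0,0]},{"jaw":-1,"offset":[0,0,0],"twist":[0,0,0]}]'| sed -n '2p;4p'
python3 - <<'E'
from h import *
a=[]
for c in("side","top"):
    i=cams.grab_frame(c)[:,:,::-1].copy()
    l,t,w,h=(240,230,160,180) if c=="side" else (100,140,190,160)
    a.append(cv2.resize(i[t:t+h,l:l+w],(400,int(400*h/w)),interpolation=cv2.INTER_CUBIC))
H=max(x.shape[0] for x in a);cv2.imwrite("pics/v8.png",cv2.convertScaleAbs(np.hstack([cv2.copyMakeBorder(x,0,H-x.shape[0],0,0,0) for x in a]),alpha=1.5))
E
```

```text
position: [0.5022, 0.1749, 0.0731]
wrist_force: [-0.1, -0.7, -0.1]
position: [0.484, 0.0873, 0.2052]
wrist_force: [1.0, -1.3, 0.3]
position: [0.4545, -0.0456, 0.2039]
wrist_force: [1.1, 0.7, 0.2]
```

View pics/v8.png

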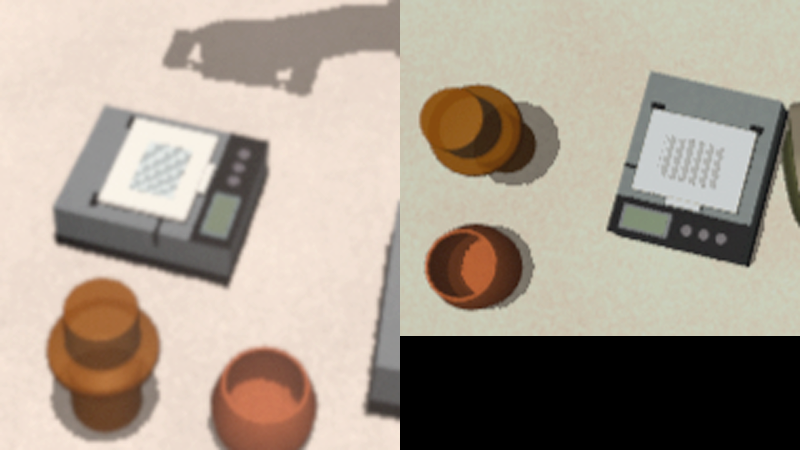

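Both views show the lid flat and shut, the arm clear, and the vase and pot still in place. The probe also reached 73.1 mm over the lid with no force, so the lid hasn't sprung back.

```bash
python3 -c "
from cell import order
print(order.finish_job())"
```

```text
the job is handed in; nothing more can be done
None
```

The job is handed in, with no verdict shown: the big cassette is in its bay the right way round, level with the deck at the centre and both ends, and the lid is shut with its catch holding; while I was opening out the lid push, the wrist force briefly reached at least 76 N (limit 120 N) when the lip wedged on the fingertips.

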